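# Clamp a printing screen with the cam lever and hold it

## Robot

A 7-joint arm with a two-finger parallel gripper is mounted at the origin on the work surface. World frame = base frame: x ahead of the robot, y to its left, z up, the work surface at z = 0. Lengths are in m, angles in degrees, forces in N, time in s.
With the tool pointing down it reaches from about 0.4 to 0.85 m from the base axis. Payload 4.5 kg.
Tool frame: the origin (TCP) lies where the fingers leave the gripper's body, on its centre line; the fingertips stand 64 mm ahead of it and the grasp point (between the pads) lies ahead of it (robot.grip_depth is the z of the grasp point in the tool frame, in m); z points along the fingers, y is the line along which they close (so a half turn about z gives the same grasp; the last joint's range is limited). The gripper opens to 88 mm and grips with 3 to 60 N. Pads are 18 mm wide; open, the fingers measure 123 mm over their backs; the gripper's body (75 mm by 187 mm) begins 45 mm behind the grasp point.
Start: joints at [-70.256, 39.483, -11.15, 89.685, 9.013, 51.709, -12.324], TCP at [0.191, 0.595, 0.303] pointing down, gripper open.
Joint ranges: [-172.22, 172.22], [-26.19, 119.32], [-84.43, 86.54], [7.71, 146.69], [-57.33, 237.33], [2.42, 119.75], [-152.13, 152.13]. Speed limits (degrees/s): [147.25, 147.25, 180, 180, 180, 180, 180].

## Interface

Orientations are given as a 3x3 rotation matrix whose columns are the frame's x, y, z axes.
In Python, from bench import robot, eyes gives the robot as it stands.
- The arm moves only by the tool step_arm, never from a script. Its argument "increments" is a list of rows, each a list of 3 entries, a list of its own where there are three numbers: the shift along the world's x, y, z in cm, then the turn, a rotation vector about the world's x, y, z in rad, then the opening, from 0 (shut) to 1 (fully open). A call has exactly 10 rows; each row is the pose to reach, as a shift and turn from the pose commanded when the call began; what a row does not reach only later rows make up. A row lasts 1/12 s, in which the tool goes at most 41.7 mm and 7.16 degrees, less where a joint would pass 70% of its speed; a pose out of reach is approached as far as the arm can. A call with a gripper value outside its range is refused whole. The fingers move at their own pace and stop on an object; the grip force is fixed at half the most. Time passes only in rows, so rows that repeat a pose let the fingers close, or fill a call up. It gives the time, the measured TCP pose, the force, the opening and the grip force at its end, in the units of the state.
- robot.get_state(): the state, without advancing time (a new reading comes with each control period).
- eyes.grab_frame(name): name is "scene" or "top" or "wrist"; returns a dict with "color" (384x512x3 uint8, red, green, blue), "fx", "fy", "cx", "cy" (pixels), "D" ([k1, k2, p1, p2, k3] as OpenCV has them; the pictures are not rectified), "extrinsics" (4x4, takes a point from camera to world coordinates); the wrist camera has in their place "T_tool_cam" (4x4, takes a point from camera to tool coordinates, whose origin is the TCP and whose axes are the flange's). Camera axes: x right, y up, looking along -z (the intrinsics and any distortion apply to the point x, -y, -z); pixel columns grow to the right and rows downward; lengths in m; the calibration is good to about 2 mm. A picture is of the moment at which its call begins: read the wrist's pose just before it. There is no depth.
- robot.sign_off(): hands the job in; it is judged then, once.
Trained networks look in a picture, given as the dict that the camera call returned (one of the last four; its "shot" number tells which), for a name from the list of things; names that differ only in an ending like _2 or _b are one class to them, and where a whole thing is asked for, a point or a joint stands for the part that bears it (a point fixed in the world has none). Each returns a list of dicts, best first, with "confidence" (0 to 1); they miss things now and then, are a little off and sometimes report something else, mostly with a low value. They report only what shows in the picture. A call takes as long as a camera call. They do not tell look-alikes from the thing itself.
- eyes.find_in(picture, thing): "centre" ([column, row] in pixels, amid what is visible of it).
- eyes.tip_of(picture, thing): "centre" ([column, row] in pixels: a listed point, or the origin of a listed thing).
The state is a dict: "t": time; "q": joint angles; "joint_velocities": joint speeds; "joint_efforts": joint torques, N m; "eef_pos": TCP position; "eef_rot": TCP orientation; "wrist_force": force on the tool from outside, world axes, zero at the start; "moment": the same for the moment, N m; "finger_gap": opening from 0.0 (shut) to 1.0 (fully open); "grip_force": force on a finger pad.
Only numpy, scipy, OpenCV 4.12 (cv2) and the standard library are available. Lean on these libraries where they do the work, as an engineer would, in place of code of your own. Each camera call takes 0.05 s, during which the arm holds its last target. There are 200 camera calls.

## Task

Clamp the wooden printing screen in its press: pull the orange locking pin up out of the cam lever and park it upright in the open notch of the blue bracket, hanging by its head and let go. Then take the lever by its black knob, swing it clockwise (seen from above) until it lies over the red line, which is the cam's highest lift, so that the cam presses the screen against its black stop bar, and hold it there: the lever springs back, so finish with the fingers still holding the knob. Leave the ink jar, tape roll and squeegee where they are.

Things in the scene. Friction and masses are not known exactly. Their poses are not given: they have to be found in the camera images.
- press: Fixed plywood board, 18 mm thick, with an eccentric cam clamp. Origin on the table straight below the cam pivot; x points from pivot to screen (the way the cam pushes), z up. Board spans x -140..320, y -190..190 mm. Low guides each side of the screen, 2 mm clear. The pin's 13 mm bore is in a steel block under the lever, top 38 mm above the table, at x -40, y -57.
- pivot (a point): Cam pivot: on the vertical axis of the lever, at the top face of the lever arm, 48 mm above the table.
- lock_pin: Loose upright pin, 60 mm, 60 g: steel shank 10 mm diameter, 28 mm long, under an orange round head 22 mm diameter, 32 mm tall. Origin at the shank's tip, z up to the head. Starts through a 14 mm hole in the lever, 70 mm from the pivot, and a bore below: tip 20 mm, head underside 48 mm above the table, head resting on the lever. In place it locks the lever.
- notch (a point): Pin centre when parked, at the blue bracket's top face, 56 mm above the table; axes as the press. The notch is a vertical slot 13 mm wide (x), 24 mm long, open above, below and to press -y; closed end 8 mm to +y of here, open end 16 mm to -y. Bracket plate 44 mm wide, 8 mm thick. The pin can be lowered in from above; it then hangs by its head, tip 28 mm above the table.
- cam_lever (a joint): Angle of the steel cam lever, rad: 0 at rest (arm at 235 deg counter-clockwise from press +x), growing clockwise from above; highest lift at 1.60 (over the red line, 143 deg); stops at 2.2, past the peak. Arm 8 mm thick (40 to 48 mm above the table), 24 to 30 mm wide, 145 mm long. A spring drives it back to 0: about 1.5 N at the knob at rest, 5 N at highest lift (7 going up).
- lever_knob: Black upright round knob, 24 mm diameter, 44 mm tall, turning freely about its own axis on the lever arm, 130 mm from the pivot. Origin: centre of its underside, 48 mm above the table; its top is at 92 mm.
- lift_mark (a point): Point on the red painted line on the board (18 mm above the table) straight below the knob's centre when the cam is at its highest lift. The line is 8 mm wide and runs outward from the pivot; a red block 14 x 20 mm, 14 mm high, ends it 170 mm from the pivot.
- screen: Loose printing screen: wooden frame 220 (x) x 280 (y) x 25 mm, bars 25 mm wide, flat on the board, 0.5 kg. Origin: centre of its underside; axes about as the press. It starts 1 to 3 mm from the brass cam disc (70 mm diameter, 9 mm off centre, under the lever) and 3 to 5 mm short of the stop bar. At highest lift the cam has pushed its origin to press x = 154 mm.
- ink_jar: Bystander: closed ink jar, 64 mm diameter, 85 mm tall, on the table. Origin: centre of its underside.
- tape_roll: Bystander: red roll of tape lying flat, 90 mm diameter, 25 mm tall. Origin: centre of its underside.
- squeegee: Bystander: squeegee lying flat, wooden grip 35 x 150 x 30 mm and a black blade on its +x side. Origin: centre of the grip's underside.
- stop_bar: Black rubber stop bar, 14 x 200 x 18 mm, beyond the screen, sprung (2.5 N/mm) toward it. Axes as the press; at rest its origin is the press origin, the bar itself 261 to 275 mm along x from it, 20 to 38 mm up; both move together. The screen touches it at screen origin x = 151; at highest lift the bar is pressed about 3 mm back with about 7 N.
Mind the look-alikes: they are no part of the job. What is shaped like the lock_pin but pink is not meant.

How it is judged (in metres and radians):
On the way, in this order (a step that is already met when the one before it is completed fails the run):
1. the pin is drawn up clear of the lever (z of lock_pin in the frame of press above 0.05 m), for 0.1 s.
2. the pin hangs upright in the bracket's notch, let go, with the lever still at rest (horizontal distance between lock_pin and notch below 0.009 m and z of lock_pin in the frame of press between 0.024 and 0.032 m and angle between lock_pin's own z axis and vertical below 0.15 rad and contact force between the fingers and lock_pin below 0.1 N and linear speed of lock_pin below 0.03 m/s and value of joint cam_lever below 0.3 rad), for 0.2 s.
At the end, for the whole second after the job is handed in: Lever within 0.18 rad of highest lift, fingers pressing its knob with over 1 N; screen pushed on the stop bar with over 3 N, its origin beyond press x 152 mm, square to 0.03 rad; pin hanging in the notch within 9 mm of its seat, upright to 0.15 rad, untouched (value of joint cam_lever between 1.42 and 1.78 rad and contact force between the fingers and lever_knob above 1 N and contact force between stop_bar and screen above 3 N and x of screen in the frame of press above 0.152 m and angle between the x axis of screen and the x axis of press, either way round below 0.03 rad and horizontal distance between lock_pin and notch below 0.009 m and z of lock_pin in the frame of press between 0.024 and 0.032 m and angle between lock_pin's own z axis and vertical below 0.15 rad and contact force between the fingers and lock_pin below 0.1 N); the arm keeps its last pose, push and grip.
It fails at once if a bystander (ink jar, tape roll, squeegee) is moved more than 20 mm (distance of any of ink_jar, tape_roll, squeegee from where it was at the start of the episode above 0.02 m).
It also fails if it takes over 51 s, if anything falls off the work surface, if the arm or the gripper's body presses on something with over 40 N, if the wrist force passes 120 N, or if a joint passes its speed limit or range.

## Working session

There is one attempt and no reset: what is moved stays moved. The work goes in short steps, Python scripts to look and compute and a tool call to move; the robot and the scene stay as the last step left them, time stands still between calls to the robot, and variables do not carry over. Pictures are saved under pics/ and viewed, at most 11 in all, crops included, and the job is handed in when it is done.

Besides the shell and the picture viewer there is one more tool, called after "Request:" by a JSON object that holds its "op" and its "data". step_arm: Moves the arm, as the interface text tells. Its arguments: {"type":"object","properties":{"increments":{"type":"array"}},"required":["increments"]}

```bash
mkdir -p pics; cat > h.py <<'E'
import numpy as np, cv2, json
from bench import robot, eyes
def cam(p, st=None):
    K=np.array([[p['fx'],0,p['cx']],[0,p['fy'],p['cy']],[0,0,1.]])
    if 'extrinsics' in p: T=np.array(p['extrinsics'])
    else:
        W=np.eye(4);W[:3,:3]=st['eef_rot'];W[:3,3]=st['eef_pos'];T=W@np.array(p['T_tool_cam'])
    return K,np.array(p['D'],float),T
def ray(c,px):
    K,D,T=c
    u=cv2.undistortPoints(np.array([[px]],float),K,D)[0,0]
    d=T[:3,:3]@np.array([u[0],-u[1],-1]); return T[:3,3],d/np.linalg.norm(d)
def onz(c,px,z):
    o,d=ray(c,px); return o+d*(z-o[2])/d[2]
def tri(rs):
    A=np.zeros((3,3));b=np.zeros(3)
    for o,d in rs:
        P=np.eye(3)-np.outer(d,d);A+=P;b+=P@o
    x=np.linalg.solve(A,b); return x,[round(1000*np.linalg.norm((np.eye(3)-np.outer(d,d))@(x-o)),1) for o,d in rs]
def proj(c,X):
    K,D,T=c
    q=(np.linalg.inv(T)@np.append(X,1))[:3]
    return cv2.projectPoints(np.array([[q[0],-q[1],-q[2]]]),np.zeros(3),np.zeros(3),K,D)[0][0,0]
def save(p,n): cv2.imwrite('pics/'+n,p['color'][:,:,::-1])
E
python3 - <<'E'
from h import *
np.set_printoptions(precision=4,suppress=True)
st=robot.get_state();print(st, robot.grip_depth)
P={}
for n in('scene','top','wrist'):
    p=eyes.grab_frame(n);P[n]=(p,cam(p,st));save(p,n+'0.png');print(n,P[n][1][2].tolist())
for t in['pivot','lock_pin','notch','lever_knob','lift_mark','screen','press','ink_jar','tape_roll','squeegee','stop_bar']:
    for n in P:
        r=eyes.tip_of(P[n][0],t)
        print(t,n,[(np.round(x['centre'],1).tolist(),round(x['confidence'],2)) for x in r[:3]])
im=np.hstack([P['scene'][0]['color'],P['top'][0]['color']])[:,:,::-1]
cv2.imwrite('pics/both.png',cv2.resize(im,(800,300)))
E
```

```text
{'t': 0.0, 'q': array([-70.2565,  39.5333, -11.1443,  89.745 ,   9.0111,  51.7081,
       -12.326 ]), 'joint_velocities': array([ 0.0573, -0.1029, -0.0477,  0.0176,  0.0187,  0.0191,  0.0724]), 'joint_efforts': array([ -0.0008, -52.7567,  -1.2669, -15.3437,  -0.0526,   0.0064,
         0.0002]), 'eef_pos': array([0.191 , 0.5946, 0.3019]), 'eef_rot': array([[-0.9521,  0.3058, -0.0004],
       [ 0.3058,  0.9521, -0.0018],
       [-0.0001, -0.0018, -1.    ]]), 'wrist_force': array([-0.4504, -0.7786,  0.6274]), 'moment': array([ 0.0041, -0.0044,  0.0598]), 'grip_force': 0.0, 'finger_gap': 1.0013624725798829} 0.0453
scene [[0.5716173730737033, -0.4746962769141674, 0.6692660334158208, 1.0962498391933795], [0.8205138368093661, 0.3274557517716174, -0.4685400454988427, -0.2944628185470765], [0.003259203076109266, 0.8169676709120824, 0.5766742601155316, 0.49182911183280686], [0.0, 0.0, 0.0, 1.0]]
top [[0.021410793125742972, 0.9875101789507983, -0.15609363986495164, 0.4330912733164988], [-0.9993352249132638, 0.02574703979963839, 0.025810815351569764, 0.05751111482737401], [0.029507392044768002,
[... 938 characters left out ...]
, 0.88)]
lift_mark top [([235.5, 217.0], 0.62)]
lift_mark wrist []
screen scene [([279.3, 251.7], 0.67)]
screen top [([269.1, 125.9], 0.6), ([161.1, 161.5], 0.25)]
screen wrist []
press scene [([178.9, 200.0], 0.72), ([241.6, 217.3], 0.65), ([349.6, 184.1], 0.56)]
press top [([261.2, 178.4], 0.84)]
press wrist []
ink_jar scene [([303.1, 155.5], 0.65), ([242.3, 177.0], 0.39)]
ink_jar top [([158.5, 222.1], 0.84)]
ink_jar wrist [([144.0, 364.3], 0.56)]
tape_roll scene [([350.8, 184.2], 0.92)]
tape_roll top [([161.8, 159.9], 0.76)]
tape_roll wrist []
squeegee scene [([102.0, 292.5], 0.83)]
squeegee top [([372.9, 172.3], 0.74)]
squeegee wrist []
stop_bar scene []
stop_bar top []
stop_bar wrist []
```

View pics/scene0.png

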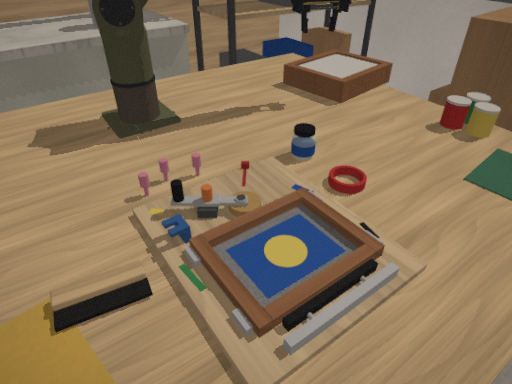

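View pics/top0.png

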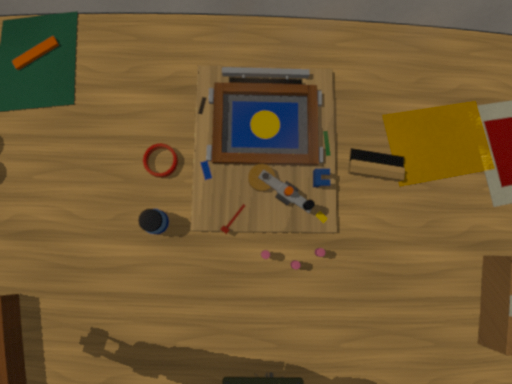

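```bash
python3 - <<'E'
from h import *
np.set_printoptions(precision=4,suppress=True)
s=cam(eyes.grab_frame('scene'));t=cam(eyes.grab_frame('top'))
S=dict(pivot=(243.5,200.9),notch=(174.8,225.7),knob=(179,197.1),mark=(243.2,176.8),pinA=(202.9,209.2),jar=(303.1,155.5),sq=(102,292.5),tape=(350.8,184.2),screen=(279.3,251.7))
T=dict(pivot=(266.4,177.9),notch=(325.1,175),knob=(307.4,209.9),mark=(235.5,217),pinA=(293.5,264.1),jar=(158.5,222.1),sq=(372.9,172.3),tape=(161.8,159.9),screen=(269.1,125.9))
for k in S: print(k,*tri([ray(s,S[k]),ray(t,T[k])]))
for a in[(166.1,177.9),(202.9,209.2),(194,175.8)]:
  for b in[(266.5,250.5),(318.2,251.5),(293.5,264.1)]: print(a,b,*tri([ray(s,a),ray(t,b)]))
E
```

```text
pivot [0.6109 0.0065 0.0404] [np.float64(6.3), np.float64(6.3)]
notch [ 0.6177 -0.146   0.0551] [np.float64(2.9), np.float64(2.9)]
knob [ 0.5287 -0.1001  0.0454] [np.float64(4.8), np.float64(4.8)]
mark [0.5073 0.0793 0.0154] [np.float64(1.0), np.float64(1.0)]
pinA [ 0.4094 -0.0449 -0.0909] [np.float64(50.1), np.float64(50.1)]
jar [ 0.4913  0.2849 -0.0023] [np.float64(3.3), np.float64(3.3)]
sq [ 0.6401 -0.2973 -0.0052] [np.float64(0.5), np.float64(0.5)]
tape [ 0.6616  0.2876 -0.0017] [np.float64(5.5), np.float64(5.5)]
screen [ 0.7554 -0.0041  0.0207] [np.float64(1.3), np.float64(1.3)]
(166.1, 177.9) (266.5, 250.5) [ 0.4095 -0.0391  0.0073] [np.float64(36.9), np.float64(36.9)]
(166.1, 177.9) (318.2, 251.5) [ 0.4323 -0.1096  0.0454] [np.float64(24.1), np.float64(24.1)]
(166.1, 177.9) (293.5, 264.1) [ 0.3892 -0.0735  0.0051] [np.float64(2.1), np.float64(2.1)]
(202.9, 209.2) (266.5, 250.5) [ 0.424  -0.0052 -0.1041] [np.float64(7.0), np.float64(7.0)]
(202.9, 209.2) (318.2, 251.5) [ 0.4583 -0.0871 -0.0316] [np.float64(69.9), np.float64(69.9)]
(202.9, 209.2) (293.5, 264.1) [ 0.4094 -0.0449 -0.0909] [np.float64(50.1), np.float64(50.1)]
(194, 175.8) (266.5, 250.5) [ 0.4209 -0.0071  0.0036] [np.float64(2.9), np.float64(2.9)]
(194, 175.8) (318.2, 251.5) [ 0.4496 -0.0809  0.055 ] [np.float64(55.3), np.float64(55.3)]
(194, 175.8) (293.5, 264.1) [ 0.4058 -0.0424  0.0111] [np.float64(36.1), np.float64(36.1)]
```

The scene shows the orange pin head on the lever at scene (207,193) and top (289,190). The pink look-alikes stand apart near top (266–320, 250–265). The blue bracket is at top (323,177), the knob at top (308,205), and the red line ends at top (226,229). Next I'll move over the lever for a close view.

Request:
{"op": "step_arm", "data": {"increments": [[[1,-1.8,0],[0,0,-0.05],1],[[2.9,-5,0],[0,0,-0.15],1],[[4.9,-8.5,0],[0,0,-0.25],1],[[6.9,-12,0],[0,0,-0.35],1],[[8.9,-15.5,0],[0,0,-0.45],1],[[10.9,-19,0],[0,0,-0.55],1],[[12.9,-22.5,0],[0,0,-0.65],1],[[14.9,-26,0],[0,0,-0.75],1],[[16.9,-29.5,0],[0,0,-0.85],1],[[18.9,-33,0],[0,0,-0.95],1]]}}

```text
t: 2.73
eef_pos: [0.3808, 0.2635, 0.3031]
eef_rot: [[-0.301, 0.954, 0.001], [0.954, 0.301, 0.001], [0.0, 0.001, -1.0]]
wrist_force: [0.9, 0.1, 0.3]
finger_gap: 1.0
grip_force: 0.0
```

Request:
{"op": "step_arm", "data": {"increments": [[[2,-3.5,0],[0,0,-0.1],0.8],[[4,-7,0],[0,0,-0.2],0.6],[[6,-10.5,0],[0,0,-0.3],0.6],[[8,-14,0],[0,0,-0.4],0.6],[[10,-17.5,-0.5],[0,0,-0.5],0.6],[[12,-21,-1],[0,0,-0.6],0.6],[[14,-24.5,-1.5],[0,0,-0.7],0.6],[[16,-28,-2],[0,0,-0.8],0.6],[[18,-31,-2],[0,0,-0.88],0.6],[[19,-32.5,-2],[0,0,-0.92],0.6]]}}

```text
t: 3.57
eef_pos: [0.5719, -0.0652, 0.2828]
eef_rot: [[0.58, 0.815, 0.002], [0.815, -0.58, -0.003], [-0.001, 0.004, -1.0]]
wrist_force: [1.3, -0.2, 0.1]
finger_gap: 0.599
grip_force: 0.0
```

```bash
cat > look.py <<'E'
from h import *
import sys
np.set_printoptions(precision=4,suppress=True)
def look(tag,names):
    st=robot.get_state();p=eyes.grab_frame('wrist');c=cam(p,st);save(p,tag+'.png')
    print(tag,'t',st['t'],'pos',st['eef_pos'],'yang',np.degrees(np.arctan2(st['eef_rot'][1][1],st['eef_rot'][0][1])),'zax',np.array(st['eef_rot'])[:,2],'F',st['wrist_force'],'gap',st['finger_gap'],st['grip_force'])
    out={}
    for t in names:
        r=eyes.tip_of(p,t); out[t]=[(np.round(x['centre'],1).tolist(),round(x['confidence'],2)) for x in r[:3]]
        print(t,out[t])
    json.dump(dict(out=out,K=c[0].tolist(),D=c[1].tolist(),T=c[2].tolist()),open(tag+'.json','w'))
    return c,out
if __name__=='__main__': look(sys.argv[1],sys.argv[2:])
E
python3 look.py w1 pivot lock_pin notch lever_knob lift_mark
```

```text
w1 t 3.5667 pos [ 0.5719 -0.0652  0.2828] yang -35.46007757196884 zax [ 0.0023 -0.0033 -1.    ] F [ 1.3035 -0.2117  0.1454] gap 0.5985885977968957 0.0
pivot [([137.3, 95.1], 0.32)]
lock_pin [([129.8, 188.8], 0.94), ([153.6, 235.7], 0.85), ([249.2, 156.8], 0.81)]
notch [([323.4, 203.3], 0.96)]
lever_knob [([243.9, 210.5], 0.62)]
lift_mark [([136.2, 95.1], 0.58), ([243.4, 98.4], 0.16)]
```

View pics/w1.png

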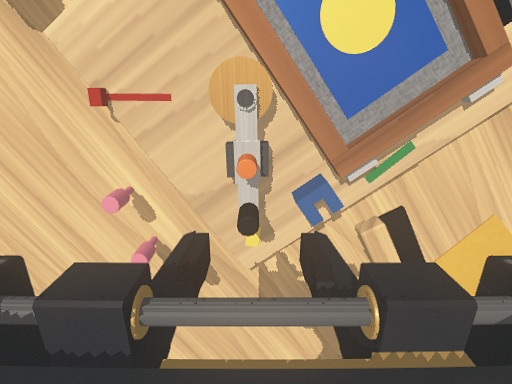

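The wrist view shows pivot (246,97), orange pin head (247,166), knob (248,218), notch (323,204), and the red line from about (171,98) to its block at (97,97). I'll convert these to world positions and triangulate against the top and scene views.

```bash
python3 - <<'E'
from h import *
np.set_printoptions(precision=4,suppress=True)
j=json.load(open('w1.json'));c=[np.array(j[k]) for k in 'KDT']
t=eyes.grab_frame('top');s=eyes.grab_frame('scene');ct=cam(t);cs=cam(s)
# orange head centroid in each
def orange(im,box):
    x0,y0,x1,y1=box;h=cv2.cvtColor(im[y0:y1,x0:x1],cv2.COLOR_RGB2HSV)
    m=cv2.inRange(h,(5,170,110),(16,255,255));n,l,S,C=cv2.connectedComponentsWithStats(m);k=1+np.argmax(S[1:,4]);return C[k]+[x0,y0],S[k]
w=cv2.imread('pics/w1.png')[:,:,::-1]
ow,a=orange(w,(225,145,270,190));ot,b=orange(t['color'],(275,175,305,205));os_,d=orange(s['color'],(195,180,220,205))
print(ow,a,ot,b,os_,d)
print('head tri',tri([ray(c,ow),ray(ct,ot),ray(cs,os_)]))
print('head wrist@.075',onz(c,ow,.075),'tip@.02',onz(c,(249.2,156.8),.02))
print('pivot',onz(c,(246,97),.048+.006),'notch',onz(c,(323.4,203.3),.056),'knobbase',onz(c,(243.9,210.5),.048),'knobtop',onz(c,(248,215),.092))
print('notch tri',tri([ray(c,(323.4,203.3)),ray(ct,(325.1,175)),ray(cs,(174.8,225.7))]))
for p in[(171,98),(105,97)]: print('line',onz(c,p,.018))
for n,im,cc in(('top',t,ct),('scene',s,cs)):
  for th in('notch','lever_knob','pivot'):
    r=eyes.find_in(im,th); print(n,th,[(x['centre'],round(x['confidence'],2)) for x in r[:2]])
E
```

```text
Traceback (most recent call last):
ValueError: attempt to get argmax of an empty sequence
```

```bash
python3 - <<'E'
from h import *
np.set_printoptions(precision=4,suppress=True)
j=json.load(open('w1.json'));c=[np.array(j[k]) for k in 'KDT']
ct=cam(eyes.grab_frame('top'));cs=cam(eyes.grab_frame('scene'))
def orange(f,box):
    im=cv2.imread('pics/'+f);x0,y0,x1,y1=box;h=cv2.cvtColor(im[y0:y1,x0:x1],cv2.COLOR_BGR2HSV)
    m=cv2.inRange(h,(3,140,90),(18,255,255));n,l,S,C=cv2.connectedComponentsWithStats(m)
    if n<2: print(f,'none',h[12,12]);return None
    k=1+np.argmax(S[1:,4]);print(f,C[k]+[x0,y0],S[k]);return C[k]+[x0,y0]
ow=orange('w1.png',(225,145,270,190));ot=orange('top0.png',(275,175,305,205));os_=orange('scene0.png',(195,180,220,205))
print('head tri',tri([ray(c,ow),ray(ct,ot),ray(cs,os_)]))
print('head wrist@.075',onz(c,ow,.075),'tip@.02',onz(c,(249.2,156.8),.02))
print('pivot',onz(c,(246,97),.048+.006),'notch',onz(c,(323.4,203.3),.056),'knobbase',onz(c,(243.9,210.5),.048),'knobtop',onz(c,(248,215),.092))
print('notch tri',tri([ray(c,(323.4,203.3)),ray(ct,(325.1,175)),ray(cs,(174.8,225.7))]))
for p in[(171,98),(105,97)]: print('line',onz(c,p,.018))
E
```

```text
w1.png [246.5533 165.9454] [ 12   9  20  25 403]
top0.png [288.5634 190.7042] [ 9 11 10 10 71]
scene0.png [206.4348 192.3602] [  6   4  11  18 161]
head tri (array([ 0.5722, -0.0524,  0.0646]), [np.float64(0.5), np.float64(1.2), np.float64(1.2)])
head wrist@.075 [ 0.5734 -0.0503  0.075 ] tip@.02 [ 0.5739 -0.0529  0.02  ]
pivot [0.6129 0.0059 0.054 ] notch [ 0.6172 -0.1423  0.056 ] knobbase [ 0.5339 -0.0981  0.048 ] knobtop [ 0.5465 -0.0907  0.092 ]
notch tri (array([ 0.6173, -0.1452,  0.0539]), [np.float64(1.7), np.float64(3.8), np.float64(2.2)])
line [0.5402 0.0564 0.018 ]
line [0.478  0.1026 0.018 ]
```

Request:
{"op": "step_arm", "data": {"increments": [[[0.1,0.4,-1],[0,0,0],0.6],[[0.1,0.8,-3],[0,0,0],0.6],[[0.1,1.3,-6],[0,0,0],0.6],[[0.1,1.3,-8],[0,0,0],0.6],[[0.1,1.3,-9],[0,0,0],0.6],[[0.1,1.3,-9.5],[0,0,0],0.6],[[0.1,1.3,-9.5],[0,0,0],0.6],[[0.1,1.3,-9.5],[0,0,0],0.6],[[0.1,1.3,-9.5],[0,0,0],0.6],[[0.1,1.3,-9.5],[0,0,0],0.6]]}}

```text
t: 4.9
eef_pos: [0.5718, -0.0471, 0.1889]
eef_rot: [[0.573, 0.82, 0.002], [0.82, -0.573, -0.0], [0.001, 0.002, -1.0]]
wrist_force: [-0.4, 0.5, -0.3]
finger_gap: 0.596
grip_force: 0.0
```

```bash
python3 look.py w2 lock_pin notch lever_knob pivot; python3 - <<'E'
from h import *
np.set_printoptions(precision=4,suppress=True)
im=cv2.imread('pics/w2.png');h=cv2.cvtColor(im,cv2.COLOR_BGR2HSV)
m=cv2.inRange(h,(3,170,90),(18,255,255));m[:, :150]=0;m[:,360:]=0
n,l,S,C=cv2.connectedComponentsWithStats(m);o=np.argsort(-S[1:,4])[:3]+1
print(S[o],C[o])
c1,c2=[[np.array(json.load(open(f))[k]) for k in 'KDT'] for f in('w1.json','w2.json')]
print(tri([ray(c1,(246.55,165.95)),ray(c2,C[o[0]])]))
E
```

```text
w2 t 4.9 pos [ 0.5718 -0.0471  0.1889] yang -34.961669758330586 zax [ 0.0023 -0.0002 -1.    ] F [-0.392   0.4902 -0.339 ] gap 0.5955486158049822 0.0
lock_pin [([111.0, 229.1], 0.89), ([257.4, 194.5], 0.7)]
notch [([359.6, 259.6], 0.69)]
lever_knob [([253.7, 265.9], 0.87)]
pivot [([256.7, 121.8], 0.57)]
[[246 194  14   9  17]
 [244 206   2  10  10]
 [245 222   6   8   9]] [[251.5294 196.6471]
 [244.9    210.5   ]
 [246.8889 225.2222]]
(array([ 0.5511, -0.0735, -0.0554]), [np.float64(1.3), np.float64(1.3)])
```

View pics/w2.png

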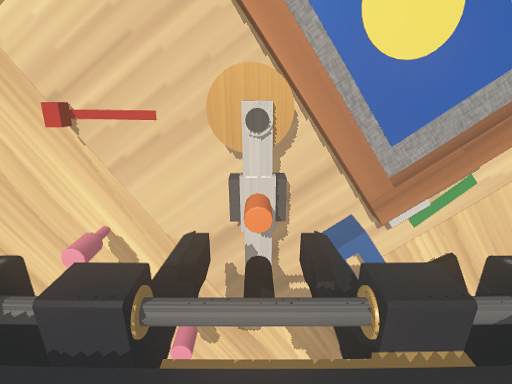

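```bash
python3 - <<'E'
from h import *
np.set_printoptions(precision=4,suppress=True)
c1,c2=[[np.array(json.load(open(f))[k]) for k in 'KDT'] for f in('w1.json','w2.json')]
print('top disc',tri([ray(c1,(247,168)),ray(c2,(258,219))]),onz(c2,(258,219),.08))
print('tip',onz(c2,(257.4,194.5),.02),'pivot',onz(c2,(257,120),.054),tri([ray(c1,(246,97)),ray(c2,(257,120))]))
print('notch',onz(c2,(359.6,259.6),.056),tri([ray(c1,(323.4,203.3)),ray(c2,(359.6,259.6))]))
print('knob',onz(c2,(253.7,265.9),.048),tri([ray(c1,(243.9,210.5)),ray(c2,(253.7,265.9))]))
p=eyes.grab_frame('wrist')
E
```

```text
top disc (array([ 0.5729, -0.0514,  0.0795]), [np.float64(0.3), np.float64(0.3)]) [ 0.5728 -0.0511  0.08  ]
tip [ 0.5718 -0.0527  0.02  ] pivot [0.6117 0.0057 0.054 ] (array([0.6124, 0.006 , 0.0588]), [np.float64(0.6), np.float64(0.6)])
notch [ 0.6176 -0.1431  0.056 ] (array([ 0.6174, -0.1409,  0.0589]), [np.float64(0.2), np.float64(0.2)])
knob [ 0.535  -0.0993  0.048 ] (array([ 0.5355, -0.0974,  0.0511]), [np.float64(0.7), np.float64(0.7)])
```

Request:
{"op": "step_arm", "data": {"increments": [[[0.1,-0.2,-1],[0,0,0],0.6],[[0.1,-0.5,-2.5],[0,0,0],0.6],[[0.1,-0.5,-4.5],[0,0,0],0.6],[[0.1,-0.5,-6],[0,0,0],0.6],[[0.1,-0.5,-7],[0,0,0],0.6],[[0.1,-0.5,-7.2],[0,0,0],0.6],[[0.1,-0.5,-7.2],[0,0,0],0.6],[[0.1,-0.5,-7.2],[0,0,0],0.2],[[0.1,-0.5,-7.2],[0,0,0],0],[[0.1,-0.5,-7.2],[0,0,0],0]]}}

```text
t: 6.03
eef_pos: [0.5726, -0.052, 0.1166]
eef_rot: [[0.573, 0.82, 0.002], [0.82, -0.573, -0.0], [0.001, 0.001, -1.0]]
wrist_force: [-0.2, 0.1, 0.4]
finger_gap: 0.4
grip_force: 0.0
```

Request:
{"op": "step_arm", "data": {"increments": [[[0,0,0],[0,0,0],0],[[0,0,0],[0,0,0],0],[[0,0,0.3],[0,0,0],0],[[0,0,0.8],[0,0,0],0],[[0,0,1.6],[0,0,0],0],[[0,0,2.6],[0,0,0],0],[[0,0,3.6],[0,0,0],0],[[0,0,4.6],[0,0,0],0],[[0,0,5.4],[0,0,0],0],[[0,0,5.8],[0,0,0],0]]}}

```text
t: 6.87
eef_pos: [0.5727, -0.052, 0.1755]
eef_rot: [[0.573, 0.82, 0.002], [0.82, -0.573, -0.0], [0.001, 0.002, -1.0]]
wrist_force: [0.0, -0.4, -1.1]
finger_gap: 0.237
grip_force: 30.0
```

```bash
python3 look.py w3 lock_pin notch
```

```text
w3 t 6.8667 pos [ 0.5727 -0.052   0.1755] yang -34.95220776106922 zax [ 0.0024 -0.0002 -1.    ] F [ 0.0437 -0.3887 -1.0916] gap 0.23666964791103637 30.000035259872675
lock_pin [([254.0, 223.4], 0.96), ([98.3, 233.3], 0.76)]
notch [([358.7, 265.2], 0.86)]
```

View pics/w3.png

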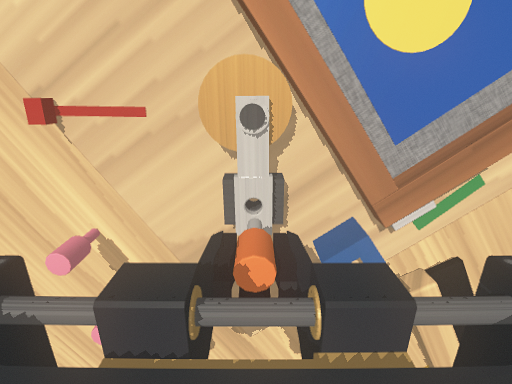

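Request:
{"op": "step_arm", "data": {"increments": [[[0.3,-0.6,0],[0,0,0],0],[[0.9,-1.8,0],[0,0,0],0],[[1.7,-3.4,0],[0,0,0],0],[[2.6,-5.2,0],[0,0,0],0],[[3.4,-6.9,0],[0,0,0],0],[[4.0,-8.1,0],[0,0,0],0],[[4.4,-8.9,0],[0,0,0],0],[[4.5,-9.2,0],[0,0,0],0],[[4.5,-9.2,0],[0,0,0],0],[[4.5,-9.2,0],[0,0,0],0]]}}

```text
t: 7.85
eef_pos: [0.6168, -0.1434, 0.1734]
eef_rot: [[0.573, 0.82, -0.001], [0.82, -0.573, 0.001], [0.0, -0.001, -1.0]]
wrist_force: [-0.3, 1.2, -1.0]
finger_gap: 0.24
grip_force: 30.0
```

```bash
python3 look.py w4 lock_pin notch; python3 - <<'E'
from h import *
np.set_printoptions(precision=4,suppress=True)
c3,c4=[[np.array(json.load(open(f))[k]) for k in 'KDT'] for f in('w3.json','w4.json')]
print('w3 tip@.078',onz(c3,(254,223.4),.078),'exp px',proj(c3,[.5728,-.052,.078]),'notch',onz(c3,(358.7,265.2),.056))
im=cv2.imread('pics/w4.png');cv2.imwrite('pics/w4c.png',cv2.resize(im[120:340,150:400],None,fx=3,fy=2.7,interpolation=cv2.INTER_CUBIC))
E
```

```text
w4 t 7.85 pos [ 0.6168 -0.1434  0.1734] yang -34.931115575733145 zax [-0.0009  0.0009 -1.    ] F [-0.2639  1.2263 -0.956 ] gap 0.2398297856317752 30.00002972781658
lock_pin [([254.8, 225.7], 0.86), ([101.2, 281.0], 0.81), ([37.3, 255.6], 0.6)]
notch [([251.0, 212.8], 0.79), ([115.8, 41.0], 0.32)]
w3 tip@.078 [ 0.5723 -0.0528  0.078 ] exp px [253.8827 222.1458] notch [ 0.6155 -0.1421  0.056 ]
```

View pics/w4c.png

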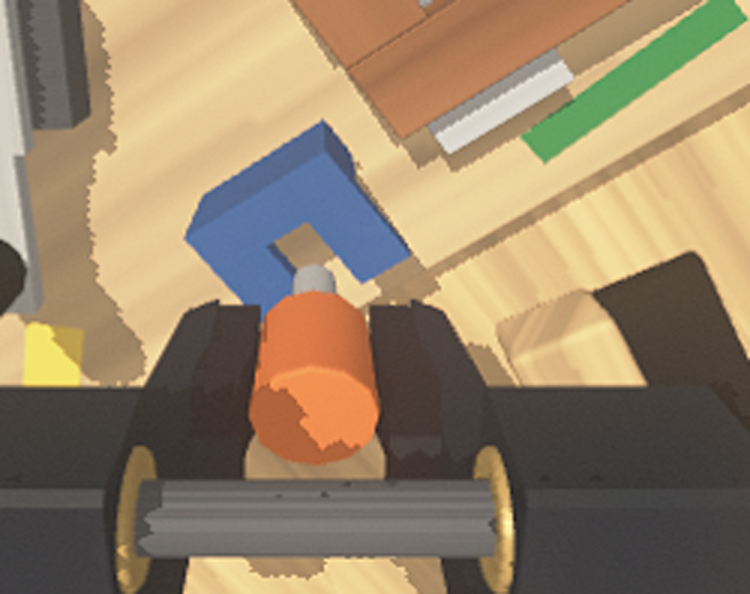

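```bash
python3 - <<'E'
from h import *
np.set_printoptions(precision=4,suppress=True)
c4=[np.array(json.load(open('w4.json'))[k]) for k in 'KDT']
for n,p in dict(A=(187,238),B=(327,152),C=(409,254),D=(368,283),E=(307,222),F=(270,243)).items(): print(n,onz(c4,(p[0]/3+150,p[1]/2.7+120),.056))
print('net',onz(c4,(251,212.8),.056),'tip@.076',onz(c4,(254.8,225.7),.076),proj(c4,[.6168,-.1434,.076]))
p=np.array(c4[2]);print(p[:3,3])
E
```

```text
A [ 0.592  -0.1232  0.056 ]
B [ 0.6353 -0.1229  0.056 ]
C [ 0.6354 -0.1594  0.056 ]
D [ 0.6218 -0.1609  0.056 ]
E [ 0.6196 -0.1366  0.056 ]
F [ 0.6083 -0.1364  0.056 ]
net [ 0.6138 -0.1431  0.056 ] tip@.076 [ 0.6155 -0.1458  0.076 ] [254.3065 222.1749]
[ 0.6649 -0.0757  0.2548]
```

Request:
{"op": "step_arm", "data": {"increments": [[[-0.1,-0.1,0],[0,0,0],0],[[-0.3,-0.2,0],[0,0,0],0],[[-0.3,-0.2,-0.4],[0,0,0],0],[[-0.3,-0.2,-0.8],[0,0,0],0],[[-0.3,-0.2,-1.1],[0,0,0],0],[[-0.3,-0.2,-1.2],[0,0,0],0],[[-0.3,-0.2,-1.2],[0,0,0],0],[[-0.3,-0.2,-1.2],[0,0,0],0],[[-0.3,-0.2,-1.2],[0,0,0],0],[[-0.3,-0.2,-1.2],[0,0,0],0]]}}

```text
t: 8.83
eef_pos: [0.6142, -0.146, 0.1619]
eef_rot: [[0.573, 0.82, 0.0], [0.82, -0.573, -0.0], [0.0, 0.0, -1.0]]
wrist_force: [0.3, -0.6, -1.1]
finger_gap: 0.239
grip_force: 30.0
```

```bash
python3 look.py w5 lock_pin notch; python3 - <<'E'
from h import *
im=cv2.imread('pics/w5.png');cv2.imwrite('pics/w5c.png',cv2.resize(im[130:280,170:370],None,fx=4,fy=4,interpolation=cv2.INTER_CUBIC))
E
```

```text
w5 t 8.8333 pos [ 0.6142 -0.146   0.1619] yang -34.95225871145863 zax [ 0.0004 -0.0001 -1.    ] F [ 0.2898 -0.56   -1.1326] gap 0.2390186195392658 30.000050850212574
lock_pin [([96.1, 282.6], 0.79), ([253.2, 223.8], 0.76), ([30.2, 258.2], 0.44)]
notch [([251.7, 217.6], 0.76)]
```

View pics/w5c.png

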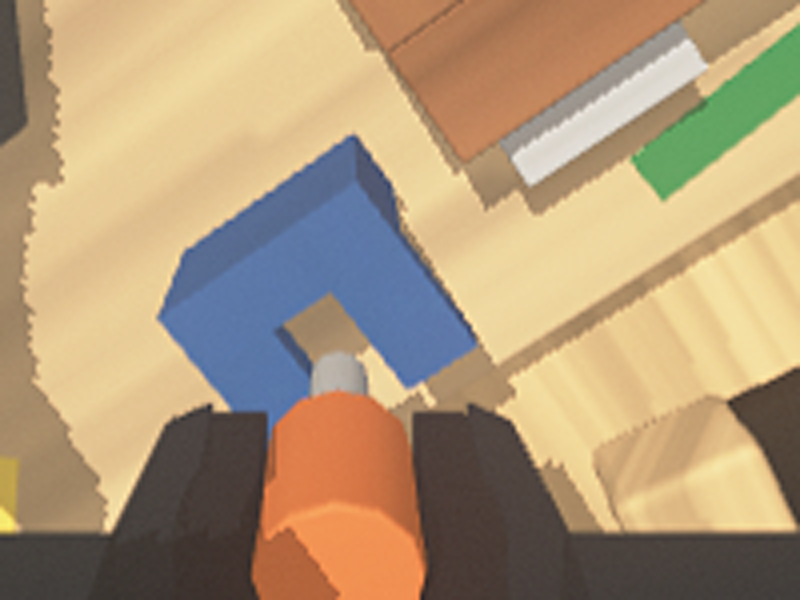

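```bash
python3 - <<'E'
from h import *
np.set_printoptions(precision=4,suppress=True)
c=[np.array(json.load(open('w5.json'))[k]) for k in 'KDT']
for n,p in dict(A=(160,318),B=(357,180),C=(476,345),D=(410,387),E=(333,293),F=(278,328)).items(): print(n,onz(c,(p[0]/4+170,p[1]/4+130),.056))
# outline of tip disc at axis, z .064 , r 5mm -> predicted crop px
for dz in(.060,.064,.068):
  q=np.array([proj(c,[.6142+.005*np.cos(a),-.146+.005*np.sin(a),dz]) for a in np.linspace(0,6.28,60)]);q=(q-[170,130])*4
  print(dz,'u',q[:,0].min(),q[:,0].max(),'vmin',q[:,1].min())
E
```

```text
A [ 0.5918 -0.123   0.056 ]
B [ 0.6352 -0.1222  0.056 ]
C [ 0.6353 -0.1598  0.056 ]
D [ 0.6209 -0.1599  0.056 ]
E [ 0.6199 -0.1368  0.056 ]
F [ 0.608  -0.1367  0.056 ]
0.06 u 307.90608075603143 364.2930351481227 vmin 332.0717753568729
0.064 u 307.29635893804084 364.7685861061759 vmin 341.1914416186404
0.068 u 306.6628088175039 365.2627131362981 vmin 350.6720230996343
```

Request:
{"op": "step_arm", "data": {"increments": [[[0,0.1,-0.2],[0,0,0],0],[[0,0.1,-0.6],[0,0,0],0],[[0,0.1,-1.0],[0,0,0],0],[[0,0.1,-1.4],[0,0,0],0],[[0,0.1,-1.8],[0,0,0],0],[[0,0.1,-2.2],[0,0,0],0],[[0,0.1,-2.6],[0,0,0],0],[[0,0.1,-3.0],[0,0,0],0],[[0,0.1,-3.3],[0,0,0],0],[[0,0.1,-3.5],[0,0,0],0]]}}

```text
t: 9.82
eef_pos: [0.6139, -0.1449, 0.1262]
eef_rot: [[0.573, 0.82, -0.001], [0.82, -0.573, 0.0], [-0.0, -0.001, -1.0]]
wrist_force: [0.1, -0.1, 0.3]
finger_gap: 0.245
grip_force: 30.0
```

Request:
{"op": "step_arm", "data": {"increments": [[[0,0,-0.1],[0,0,0],0],[[0,0,-0.2],[0,0,0],0],[[0,0,-0.2],[0,0,0],0],[[0,0,-0.2],[0,0,0],0],[[0,0,-0.2],[0,0,0],0],[[0,0,-0.2],[0,0,0],0],[[0,0,-0.2],[0,0,0],0],[[0,0,-0.2],[0,0,0],0],[[0,0,-0.2],[0,0,0],0],[[0,0,-0.2],[0,0,0],0]]}}

```text
t: 10.65
eef_pos: [0.6141, -0.1449, 0.1248]
eef_rot: [[0.573, 0.82, 0.0], [0.82, -0.573, -0.0], [0.0, 0.0, -1.0]]
wrist_force: [-0.1, -0.1, 0.2]
finger_gap: 0.239
grip_force: 30.0
```

```bash
python3 look.py w6 lock_pin; python3 - <<'E'
import cv2
im=cv2.imread('pics/w6.png');cv2.imwrite('pics/w6c.png',cv2.resize(im[130:280,170:370],None,fx=4,fy=4,interpolation=cv2.INTER_CUBIC))
E
```

```text
w6 t 10.65 pos [ 0.6141 -0.1449  0.1248] yang -34.94649999759015 zax [ 0.0002 -0.     -1.    ] F [-0.0889 -0.1112  0.1852] gap 0.23851505053783914 30.00005140900612
lock_pin [([254.7, 222.6], 0.82)]
```

View pics/w6c.png

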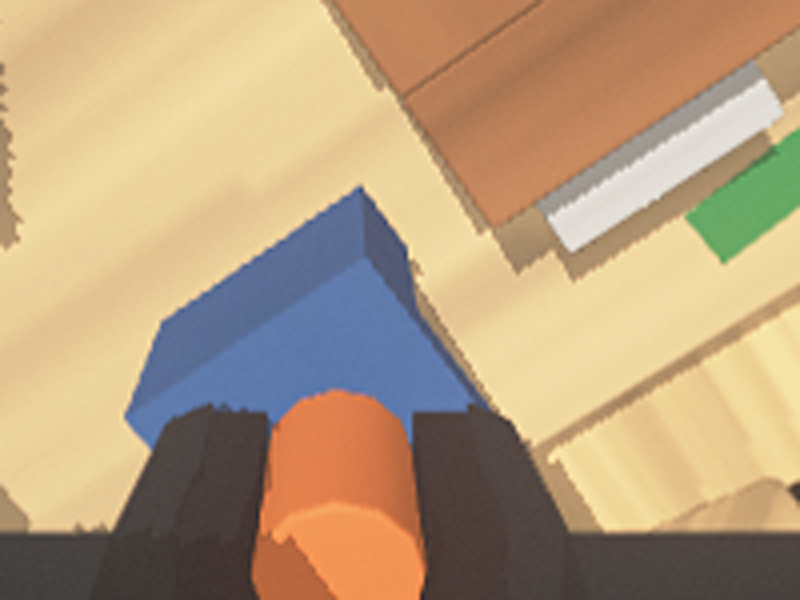

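The shank is in the slot and the head is on the bracket. Now I'll release it and back off upward.

Request:
{"op": "step_arm", "data": {"increments": [[[0,0,0],[0,0,0],0.3],[[0,0,0],[0,0,0],0.4],[[0,0,0],[0,0,0],0.55],[[0,0,0],[0,0,0],0.55],[[0,0,0],[0,0,0],0.55],[[0,0,0.5],[0,0,0],0.55],[[0,0,1.5],[0,0,0],0.55],[[0,0,3],[0,0,0],0.55],[[0,0,4.5],[0,0,0],0.55],[[0,0,6],[0,0,0],0.55]]}}

```text
t: 11.58
eef_pos: [0.6142, -0.1451, 0.1863]
eef_rot: [[0.573, 0.82, 0.001], [0.82, -0.573, -0.0], [0.0, 0.001, -1.0]]
wrist_force: [-0.1, -0.1, -0.4]
finger_gap: 0.547
grip_force: 0.0
```

Request:
{"op": "step_arm", "data": {"increments": [[[-1,0.7,0],[0,0,0],0.55],[[-2.5,1.6,0],[0,0,0],0.55],[[-4.0,2.5,0],[0,0,0],0.55],[[-5.5,3.3,0],[0,0,0],0.55],[[-6.8,4,0],[0,0,0],0.55],[[-7.5,4.4,0],[0,0,0],0.55],[[-7.6,4.4,0],[0,0,0],0.55],[[-7.6,4.4,0],[0,0,0],0.55],[[-7.6,4.4,0],[0,0,0],0.55],[[-7.6,4.4,0],[0,0,0],0.55]]}}

```text
t: 12.42
eef_pos: [0.5392, -0.1016, 0.1849]
eef_rot: [[0.573, 0.819, 0.002], [0.819, -0.573, -0.001], [0.0, 0.002, -1.0]]
wrist_force: [0.1, 0.8, 0.3]
finger_gap: 0.55
grip_force: 0.0
```

```bash
python3 look.py w7 lock_pin lever_knob pivot notch
```

```text
w7 t 12.4167 pos [ 0.5392 -0.1016  0.1849] yang -34.98195885170058 zax [ 0.0017 -0.0007 -1.    ] F [0.0621 0.8189 0.3243] gap 0.5502080641938564 0.0
lock_pin [([352.0, 185.7], 0.92), ([124.7, 243.0], 0.76), ([89.1, 32.3], 0.74)]
lever_knob [([250.2, 201.4], 0.91)]
pivot [([251.7, 28.2], 0.86), ([353.5, 186.5], 0.15)]
notch [([362.6, 195.6], 0.9)]
```

View pics/w7.png

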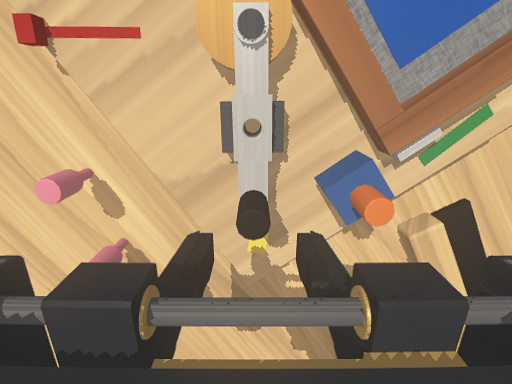

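The pin hangs in the notch: orange head at (372,208) over the blue bracket, upright. The knob's top disc is at (253,222).

```bash
python3 - <<'E'
from h import *
np.set_printoptions(precision=4,suppress=True)
c=[np.array(json.load(open('w7.json'))[k]) for k in 'KDT']
print('knobtop',onz(c,(253,222),.092),'base',onz(c,(250.2,201.4),.048),'pivot',onz(c,(251,22),.056),'net pivot',onz(c,(251.7,28.2),.048))
print('pin head top px for (.614,-.1455,.088):',proj(c,[.614,-.1455,.088]),'obs ~378,212;', onz(c,(378,212),.088),'tip',onz(c,(352,185.7),.028))
o=np.array([.6125,.006]); yaw=.8
for th in(235,212,190,166,143): print(th,o+.13*np.array([np.cos(np.radians(th+yaw)),np.sin(np.radians(th+yaw))]))
E
```

```text
knobtop [ 0.54   -0.0994  0.092 ] base [ 0.5369 -0.0994  0.048 ] pivot [0.612  0.0056 0.056 ] net pivot [0.6111 0.0038 0.048 ]
pin head top px for (.614,-.1455,.088): [379.665  213.1447] obs ~378,212; [ 0.6134 -0.1441  0.088 ] tip [ 0.6148 -0.1451  0.028 ]
235 [ 0.5394 -0.1015]
212 [ 0.5032 -0.0644]
190 [ 0.4848 -0.0184]
166 [0.4859 0.0357]
143 [0.5076 0.0828]
```

Request:
{"op": "step_arm", "data": {"increments": [[[0,0.1,-1],[0,0,0],0.55],[[0,0.1,-2.5],[0,0,0],0.55],[[0,0.1,-4],[0,0,0],0.55],[[0,0.1,-5.5],[0,0,0],0.55],[[0,0.1,-6.4],[0,0,0],0.55],[[0,0.1,-6.6],[0,0,0],0.55],[[0,0.1,-6.6],[0,0,0],0.3],[[0,0.1,-6.6],[0,0,0],0],[[0,0.1,-6.6],[0,0,0],0],[[0,0.1,-6.6],[0,0,0],0]]}}

```text
t: 13.5
eef_pos: [0.5386, -0.1, 0.1195]
eef_rot: [[0.573, 0.82, 0.002], [0.82, -0.573, -0.0], [0.001, 0.001, -1.0]]
wrist_force: [0.3, -0.9, -0.3]
finger_gap: 0.276
grip_force: 0.9
```

Request:
{"op": "step_arm", "data": {"increments": [[[0,0,0],[0,0,0],0],[[0,0,0],[0,0,0],0],[[0,0,0],[0,0,0],0],[[0,0,0],[0,0,0],0],[[0,0,0],[0,0,0],0],[[0,0,0],[0,0,0],0],[[0,0,0],[0,0,0],0],[[0,0,0],[0,0,0],0],[[0,0,0],[0,0,0],0],[[0,0,0],[0,0,0],0]]}}

```text
t: 14.33
eef_pos: [0.5388, -0.1002, 0.1193]
eef_rot: [[0.573, 0.82, 0.002], [0.82, -0.573, -0.001], [0.001, 0.002, -1.0]]
wrist_force: [0.9, -1.3, 5.9]
finger_gap: 0.262
grip_force: 30.0
```

```bash
python3 - <<'E'
import numpy as np
o=np.array([61.22,.57]);s=np.array([53.88,-10.02]);a0=np.degrees(np.arctan2(*(s-o)[::-1]))%360;r0=np.hypot(*(s-o));print(a0,r0)
A=np.linspace(a0,143.6,31);R=np.linspace(r0,13,31)
P=o+R[:,None]*np.c_[np.cos(np.radians(A)),np.sin(np.radians(A))]
for k in range(3): print(np.round(P[10*k+1:10*k+11]-P[10*k],1).tolist(),np.round(P[10*k]-s,2))
E
```

```text
235.27391074435633 12.885018432272417
[[-0.6, 0.4], [-1.1, 0.8], [-1.6, 1.3], [-2.1, 1.8], [-2.5, 2.3], [-3.0, 2.8], [-3.4, 3.4], [-3.8, 4.0], [-4.1, 4.6], [-4.4, 5.2]] [-0.  0.]
[[-0.3, 0.6], [-0.5, 1.3], [-0.7, 1.9], [-0.9, 2.6], [-1.0, 3.3], [-1.1, 4.0], [-1.2, 4.7], [-1.2, 5.3], [-1.2, 6.0], [-1.2, 6.7]] [-4.4   5.19]
[[0.1, 0.7], [0.2, 1.4], [0.4, 2.0], [0.6, 2.7], [0.8, 3.4], [1.0, 4.0], [1.3, 4.6], [1.7, 5.2], [2.0, 5.8], [2.4, 6.4]] [-5.55 11.91]
```

Request:
{"op": "step_arm", "data": {"increments": [[[-0.6,0.4,0],[0,0,0],0],[[-1.1,0.8,0],[0,0,0],0],[[-1.6,1.3,0],[0,0,0],0],[[-2.1,1.8,0],[0,0,0],0],[[-2.5,2.3,0],[0,0,0],0],[[-3.0,2.8,0],[0,0,0],0],[[-3.4,3.4,0],[0,0,0],0],[[-3.8,4.0,0],[0,0,0],0],[[-4.1,4.6,0],[0,0,0],0],[[-4.4,5.2,0],[0,0,0],0]]}}

```text
t: 15.17
eef_pos: [0.4946, -0.0485, 0.1193]
eef_rot: [[0.574, 0.819, 0.003], [0.819, -0.574, -0.002], [0.0, 0.003, -1.0]]
wrist_force: [2.1, -3.3, 7.3]
finger_gap: 0.263
grip_force: 30.0
```

Request:
{"op": "step_arm", "data": {"increments": [[[-0.3,0.6,0],[0,0,0],0],[[-0.5,1.3,0],[0,0,0],0],[[-0.7,1.9,0],[0,0,0],0],[[-0.9,2.6,0],[0,0,0],0],[[-1.0,3.3,0],[0,0,0],0],[[-1.1,4.0,0],[0,0,0],0],[[-1.2,4.7,0],[0,0,0],0],[[-1.2,5.3,0],[0,0,0],0],[[-1.2,6.0,0],[0,0,0],0],[[-1.2,6.7,0],[0,0,0],0]]}}

```text
t: 16.0
eef_pos: [0.4824, 0.0169, 0.1192]
eef_rot: [[0.575, 0.818, 0.002], [0.818, -0.575, -0.003], [-0.002, 0.004, -1.0]]
wrist_force: [4.1, -7.4, 6.1]
finger_gap: 0.264
grip_force: 30.0
```

Request:
{"op": "step_arm", "data": {"increments": [[[0.1,0.7,0],[0,0,0],0],[[0.2,1.4,0],[0,0,0],0],[[0.4,2.0,0],[0,0,0],0],[[0.6,2.7,0],[0,0,0],0],[[0.8,3.4,0],[0,0,0],0],[[1.0,4.0,0],[0,0,0],0],[[1.3,4.6,0],[0,0,0],0],[[1.7,5.2,0],[0,0,0],0],[[2.0,5.8,0],[0,0,0],0],[[2.4,6.4,0],[0,0,0],0]]}}

```text
t: 16.83
eef_pos: [0.504, 0.0794, 0.1191]
eef_rot: [[0.576, 0.817, -0.004], [0.817, -0.576, -0.005], [-0.006, 0.0, -1.0]]
wrist_force: [-2.8, -8.2, 10.9]
finger_gap: 0.259
grip_force: 30.0
```

```bash
python3 look.py w8 lever_knob pivot; python3 - <<'E'
from h import *
p=eyes.grab_frame('top');q=cv2.imread('pics/w8.png');s=eyes.grab_frame('scene')
save(p,'top8.png')
cv2.imwrite('pics/c8.png',np.vstack([np.hstack([cv2.resize(q,(400,300)),cv2.resize(p['color'][:,:,::-1][50:260,150:430],(400,300))]),np.hstack([cv2.resize(s['color'][:,:,::-1][130:340,120:400],(400,300)),cv2.resize(s['color'][:,:,::-1][170:260,130:250],(400,300))])]))
for t in('screen','lock_pin','lever_knob'): print(t,[(np.round(x['centre'],1),x['confidence']) for x in eyes.tip_of(p,t)[:4]])
E
```

```text
w8 t 16.8333 pos [0.504  0.0794 0.1191] yang -35.18435670672737 zax [-0.0036 -0.0051 -1.    ] F [-2.7574 -8.1525 10.9109] gap 0.25907318475498115 30.002086367458105
lever_knob [([252.2, 239.0], 0.78), ([466.2, 234.9], 0.27)]
pivot [([467.5, 239.8], 0.83)]
screen [(array([270. , 120.8]), 0.93), (array([326.6, 174.4]), 0.59)]
lock_pin [(array([265.9, 251.6]), 0.57), (array([294.1, 262.7]), 0.5), (array([323.8, 179.3]), 0.48)]
lever_knob [(array([163.7, 162.1]), 0.23)]
```

View pics/c8.png

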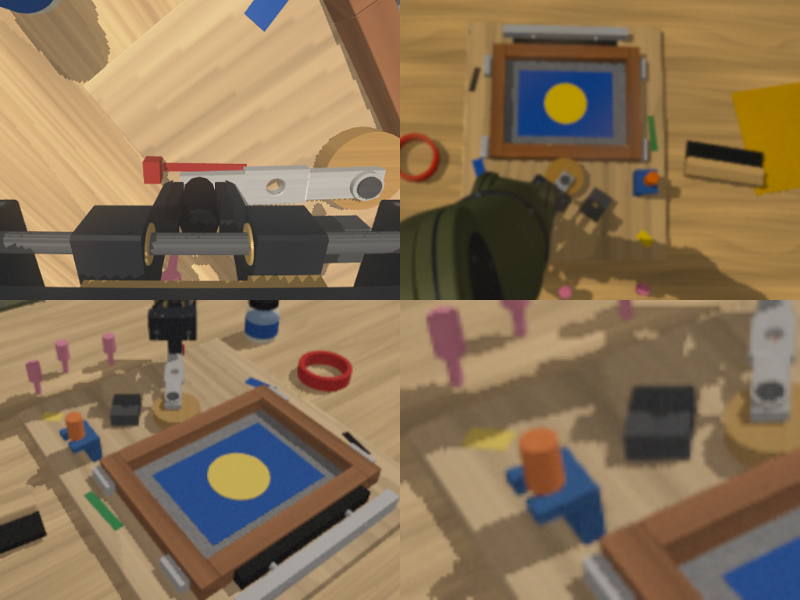

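Request:
{"op": "step_arm", "data": {"increments": [[[0.1,0.1,0],[0,0,0],0],[[0.2,0.3,0],[0,0,0],0],[[0.2,0.3,0],[0,0,0],0],[[0.2,0.3,0],[0,0,0],0],[[0.2,0.3,0],[0,0,0],0],[[0.2,0.3,0],[0,0,0],0],[[0.2,0.3,0],[0,0,0],0],[[0.2,0.3,0],[0,0,0],0],[[0.2,0.3,0],[0,0,0],0],[[0.2,0.3,0],[0,0,0],0]]}}

```text
t: 18.07
eef_pos: [0.5065, 0.0829, 0.1192]
eef_rot: [[0.575, 0.818, -0.002], [0.818, -0.575, -0.004], [-0.005, 0.0, -1.0]]
wrist_force: [-0.8, -7.2, 9.2]
finger_gap: 0.263
grip_force: 30.0
```

```bash
python3 look.py w9 lever_knob pivot; python3 - <<'E'
import cv2
im=cv2.imread('pics/w9.png');cv2.imwrite('pics/w9c.png',cv2.resize(im[180:300,150:512],None,fx=2.2,fy=2.2,interpolation=cv2.INTER_CUBIC))
E
```

```text
w9 t 18.0667 pos [0.5065 0.0829 0.1192] yang -35.13258879202475 zax [-0.0023 -0.004  -1.    ] F [-0.8262 -7.1505  9.2325] gap 0.2634628830574285 30.002165604382753
lever_knob [([249.9, 239.5], 0.82)]
pivot [([463.1, 245.2], 0.6)]
```

View pics/w9c.png

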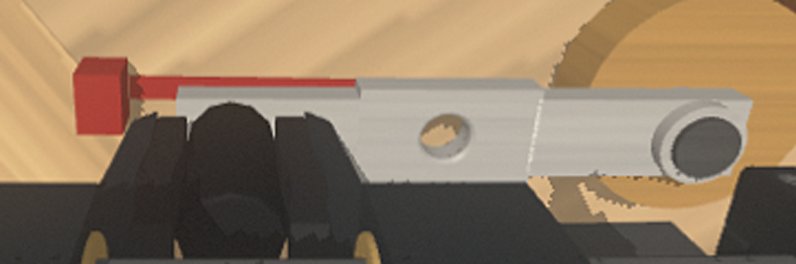

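```bash
python3 - <<'E'
from h import *
c=[np.array(json.load(open('w9.json'))[k]) for k in 'KDT']
f=lambda p,z:onz(c,(p[0]/2.2+150,p[1]/2.2+180),z)
P=f((707,147),.056);P2=f((692,140),.048);H=f((442,133),.048);L=f((130,87),.018)
a=lambda q,o:np.degrees(np.arctan2(*(q-o)[:2][::-1]))
print(P,P2,H,L,a(H,P),a(H,P2),a(L,np.array([.6122,.0057,0])),a(H,np.array([.6122,.0057,0])),np.linalg.norm((H-P)[:2]))
for z in (.082,): print('block',f((100,60),.032))
E
```

```text
[0.61058539 0.00910495 0.056     ] [0.61096925 0.00590135 0.048     ] [0.55447776 0.04872034 0.048     ] [0.48038302 0.1010347  0.018     ] 144.77559114939686 142.83887780083896 144.12421599018046 143.3028681794681 0.06868366546907774
block [0.48427932 0.11670999 0.032     ]
```

The lever lies at about 143–144°, on the red line, within 1–2° and well inside the ±10° allowed. The screen is against the stop, the pin is hanging upright, and the grip is at 30 N, so I'm handing in.

```bash
python3 -c "
from bench import robot
print(robot.sign_off())"
```

```text
the job is handed in; nothing more can be done
None
```

I handed the job in at about 18 s, but no verdict came back. The last pictures and readings show the pin hanging upright in the notch and the lever within about 2° of the red line. The fingers still grip the knob at 30 N, and the screen looks pressed on the stop bar, though I could not measure that force.

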